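# Lock the tip rack down and lift its stuck cover off

### The job

The clear blue cover is stuck on the pipette-tip rack, so lock the rack down first: pull the black knob up against its spring, turn it until the yellow foot points at the rack, and let it drop so that the foot holds the rack's orange base. Then lift the cover straight up off the rack by its blue handle, without dragging the rack out of its nest, and set it down gently (not dropped), handle up and flat on the floor of the white tray. Leave the rack seated and locked, and leave the other things on the bench alone.

Things in the scene. Friction and masses are not known exactly. Their poses are not given: they have to be found in the camera images.
- nest (a point): Centre of the rack's nest, on top of the fixed station's aluminium base plate (158 x 224 x 10 mm, reaching 88 mm to -y, 136 mm to +y of here). The rack stands on this point. x: along the rack's long side; +y: towards the lock; at -y a fixed dark lip reaches 9 mm over the rack's base with 1.5 mm play. Yaw up to 0.3 rad; station left or right of the tray.
- knob_grip (a point): Centre of the black wing knob: 44 mm along its x, 14 mm thick along its y, 26 mm high. Its x points as the foot does. On the vertical turning axis, 100 mm to the nest's +y, 62 mm from the cover's side. Down, it is 85 mm above the bench. Below it a stem of 13 mm diameter, 20 mm wide from 40 mm below here.
- foot_tip (a point): Underside of the outer end of the yellow foot, a bar 14 mm wide, 8 mm thick, fixed to the knob 68 mm below its centre, reaching 56 mm from the turning axis. Turned to the rack and let down, it presses on the rack's orange base, 14 mm in from its edge.
- lock (a joint): Turn of knob and foot, rad. 0 (start, within 0.08): parked, foot about along the nest's +x. Grows clockwise seen from above; at 1.4 the foot points at the rack (nest's -y). Stops at -0.1 and 1.5. A red ridge bars the way between: the foot passes it only when lifted over 8 mm, and drops freely again from 1.3 on. Friction 0.03 N m.
- lock_lift (a joint): Lift of knob and foot, m: 0 down, 0.016 fully pulled up. A spring pulls it down with about 8 N at the bottom, 12 N at the top. With the foot down on the rack's base it reads about 0.001, resting on the ridge about 0.008.
- rack_base (a point): Centre of the underside of the tip rack (inner part, loose, about 0.25 kg), axes as the nest's. Orange base 114 (x) x 116 (y) x 8 mm, sticking out 20 mm from the cover at both y sides; on it a yellow-green body 104 x 66 mm with tips, up to 52 mm above here, inside the cover. Only laid in the nest; must not rise, slide or tip by more than a few mm.
- cover_grip (a point): Centre of the blue handle bar of the clear blue cover (outer part, loose, about 0.13 kg): 90 mm long along x, 14 mm thick along y, 14 mm high; posts at its ends leave 70 mm of it free, with 22 mm of free height below the bar. z is up.
- cover_rim (a point): Centre of the cover's open underside, 85 mm below the handle's centre; axes as the handle's. Outside 114 (x) x 76 (y) mm, walls 3 mm, top face 56 mm above here. The rim rests on the rack's base. Two spring tabs in the end walls grip the rack with 5 to 9 N of friction, more than its weight, until the cover has risen 30 mm; it clears the tips after 44 mm.
- tray_in (a point): Centre of the inner floor (4 mm above the bench) of the fixed white tray: inside 162 (x) x 122 (y) mm, walls 14 mm high above the floor. Yaw up to 0.3 rad. The cover fits with its long side along the tray's x, with 23 mm of room on every side.
- vial: Bystander: small loose amber vial, diameter 18, height 35 mm, standing on the station's plate near the knob, about 61 mm to the nest's -x and 118 mm to its +y. Origin: centre of its underside. Leave it alone.
Mind the look-alikes: they are no part of the job. What is shaped like the part that bears cover_grip but purple is not meant.

How it is judged:
On the way, in this order (a step that is already met when the one before it is completed fails the run):
1. the knob has been turned over the ridge and has dropped, the foot down on the rack's base (value of joint lock above 1.25 rad and value of joint lock_lift below 0.0035 m), for 0.2 s.
2. the cover is lifted clear of the tips while the rack stays in its nest, locked (all of step 1 and z of cover_grip in the frame of rack_base above 0.137 m), for 0.1 s.
At the end, for the whole second after the job is handed in: Cover at rest in the tray, handle up (tilt < 0.05 rad), rim within 3.5 mm of the floor, handle within 50 mm of the tray centre in x and y; rack in its nest within 6 mm in x and y, 3 mm in height, tilt < 0.04 rad; lock turned past 1.25 rad and down (lift < 3.5 mm) (all of step 1 and z of cover_grip in the frame of tray_in below 0.0885 m and angle between cover_grip's own z axis and vertical below 0.05 rad and linear speed of cover below 0.02 m/s and x of cover_grip in the frame of tray_in between -0.05 and 0.05 m and y of cover_grip in the frame of tray_in between -0.05 and 0.05 m and x of rack_base in the frame of nest between -0.006 and 0.006 m and y of rack_base in the frame of nest between -0.006 and 0.006 m and z of rack_base in the frame of nest below 0.003 m and angle between rack_base's own z axis and vertical below 0.04 rad); the robot touches nothing.
It fails at once if the rack is dragged out of its nest (risen more than 6 mm, slid more than 8 mm or tipped more than 0.08 rad) (z of rack_base in the frame of nest above 0.006 m or horizontal distance between rack_base and nest above 0.008 m or angle between rack_base's own z axis and vertical above 0.08 rad).
It fails at once if the cover is dropped: nothing touches it while its rim is more than 15 mm above the tray's floor (contact force between cover and anything else below 0.01 N and z of cover_grip in the frame of tray_in above 0.1 m).
It fails at once if a bystander is shifted by more than 30 mm or tipped over (distance of any of reagent_a, reagent_b, reagent_c, waste_cup, kit_box, vial, pipette from where it was at the start of the episode above 0.03 m or angle between any of reagent_a, reagent_b, reagent_c, waste_cup, kit_box, vial's own z axis and vertical above 0.5 rad).
It also fails if it takes over 64 s, if anything falls off the work surface, if the arm or the gripper's body presses on something with over 40 N, if the wrist force passes 120 N, or if a joint passes its speed limit or range.

### The arm

A 7-joint arm with a two-finger parallel gripper is mounted at the origin on the work surface. World frame = base frame: x ahead of the robot, y to its left, z up, the work surface at z = 0. Lengths are in m, angles in rad, forces in N, time in s.
With the tool pointing down it reaches from about 0.425 to 0.825 m from the base axis. Payload 3.6 kg.
Tool frame: the origin (TCP) lies where the fingers leave the gripper's body, on its centre line; the fingertips stand 73 mm ahead of it and the grasp point (between the pads) lies 54 mm ahead of it; x points along the fingers, y is the direction in which the jaws open and shut, and the axes are right-handed (so a half turn about x gives the same grasp; the last joint's range is limited). The gripper opens to 85 mm and grips with 20 to 120 N. Pads are 22 mm wide; open, the fingers measure 114 mm over their backs; the gripper's body (76 mm by 85 mm) begins 54 mm behind the grasp point. The pads swing forward as they close: fully open they stand 13 mm farther back than shut.
Start: joints at [1.151, 0.615, -0.013, 1.423, 0.008, 1.103, -0.04], TCP at [0.249, -0.6, 0.304] pointing down, gripper open.
Joint ranges: [-3.12, 3.12], [-0.3, 2.06], [-1.34, 1.32], [0.26, 2.42], [-1.36, 4.5], [0.01, 1.98], [-2.84, 2.84]. Speed limits (rad/s): [2.79, 2.79, 3.14, 3.14, 3.14, 3.14, 3.14].

### API

Orientations are given as a unit quaternion [x, y, z, w].
In Python, from station import arm, snapshot, camera_info, ticket gives the robot as it stands. Calls block until the motion is done:
- arm.movep(position, orientation): joint-space move of the TCP to a pose.
- arm.line_to(position, velocity=0.15, ori=None): straight line of the TCP; ori=None keeps the orientation; velocity is the mean speed in m/s.
- arm.move_j(angles): joint-space move.
- arm.move_gripper(opening, effort=None): opening from 0.0 (shut) to 1.0 (fully open); effort is the grip in N (None keeps the last); returns when the fingers have stopped.
- arm.pause(seconds).
- arm.ik(position, orientation): joint angles nearest the present ones, or None.
- snapshot(name): name is "side" or "top" or "wrist"; returns the picture (480x640x3 uint8, blue, green, red); there is no depth.
- camera_info(name): a dict with "fx", "fy", "cx", "cy" (pixels), "dist_coeffs" ([k1, k2, p1, p2, k3] as OpenCV has them; the pictures are not rectified), "R" (3x3) and "t" (3): a world point X has camera coordinates R X + t; the wrist camera has in their place "T_tool_cam" (4x4, takes a point from camera to tool coordinates, whose origin is the TCP and whose axes are the tool frame's). Camera axes: x right, y down, z forward; pixel columns grow to the right and rows downward; lengths in m; the calibration is good to about 2 mm. A picture is of the moment at which its call begins: read the wrist's pose just before it. camera_info takes no time and is no camera call.
A pose or a line that the arm cannot do raises arm.MotionError and nothing moves.
- ticket.finish_job(): hands the job in, once; it reports no verdict.
Readings, each from a call of its own:
- arm.read_time(): time.
- arm.read_joint_positions(): joint angles.
- arm.read_dq(): joint speeds.
- arm.read_effort(): joint torques, N m.
- arm.read_tool_pos(): TCP position.
- arm.read_eef_rot(): TCP orientation.
- arm.read_ft_force(): force on the tool from outside, world axes, zero at the start.
- arm.read_wrist_torque(): the same for the moment, N m.
- arm.read_opening(): opening from 0.0 (shut) to 1.0 (fully open).
Only numpy, scipy, OpenCV 4.12 (cv2) and the standard library are available. Lean on these libraries where they do the work, as an engineer would, in place of code of your own. Each camera call takes 0.05 s, during which the arm holds its last target. There are 200 camera calls.

## Working session

There is one attempt and no reset: what is moved stays moved. The work goes in short steps, each a Python script; the robot and the scene stay as the last script left them, time stands still between calls to the robot, and variables do not carry over. Pictures are saved under pics/ and viewed, about 8 in all and at most 12, crops included, and the job is handed in when it is done.

```bash
mkdir -p pics; ls; python3 - <<'E'
from station import arm, snapshot, camera_info
import cv2,numpy as np
a=snapshot("top");b=snapshot("side")
cv2.imwrite("pics/top0.png",a);cv2.imwrite("pics/side0.png",b)
for n in("top","side","wrist"):print(n,camera_info(n))
print(arm.read_time(),arm.read_eef_rot(),arm.read_tool_pos())
E
```

```text
pics
top {'fx': 498.9933609975, 'fy': 498.9933609975, 'cx': 323.3475964661115, 'cy': 247.51273419359643, 'dist_coeffs': array([-0.06823223,  0.        ,  0.        ,  0.        ,  0.        ]), 'R': array([[-0.02667439, -0.99945811,  0.01928637],
       [-0.99374484,  0.02441909, -0.10897204],
       [ 0.10844204, -0.02207249, -0.9938577 ]]), 't': array([0.04502152, 0.51542144, 0.84903674])}
side {'fx': 549.2189309214095, 'fy': 549.2189309214095, 'cx': 319.3403957924595, 'cy': 240.18617891279845, 'dist_coeffs': array([0.00738415, 0.        , 0.        , 0.        , 0.        ]), 'R': array([[ 0.88484952, -0.46573038,  0.01168548],
       [-0.27237046, -0.53750541, -0.79806157],
       [ 0.37796252,  0.70298161, -0.6024626 ]]), 't': array([-0.40787971,  0.22183605,  0.66661945])}
wrist {'fx': 351.8751023243479, 'fy': 351.8751023243479, 'cx': 320.5679829103397, 'cy': 244.0963962185742, 'dist_coeffs': array([-0.05169738,  0.        ,  0.        ,  0.        ,  0.        ]), 'T_tool_cam': array([[-5.39011012e-04, -2.78525881e-01,  9.60428573e-01,
        -7.00589600e-02],
       [ 9.99999794e-01, -4.85802621e-04,  4.20335577e-04,
         3.44297015e-04],
       [ 3.49504381e-04,  9.60428601e-01,  2.78526085e-01,
        -7.07078827e-02],
       [ 0.00000000e+00,  0.00000000e+00,  0.00000000e+00,
         1.00000000e+00]])}
0.1 [-0.69327898 -0.139145    0.69360418 -0.13753602] [ 0.24922308 -0.59976215  0.30284379]
```

View pics/top0.png

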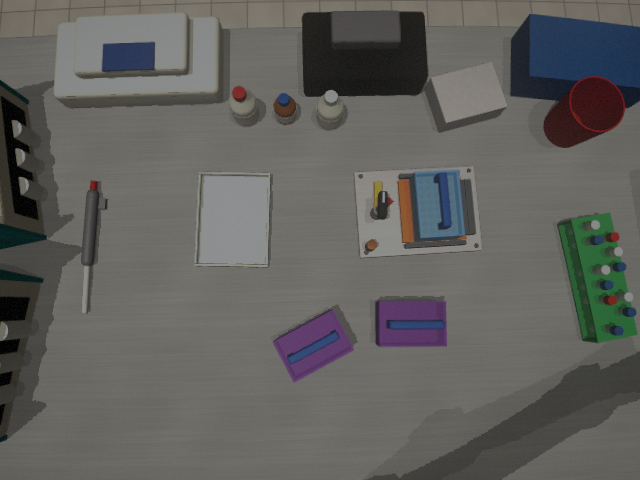

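View pics/side0.png

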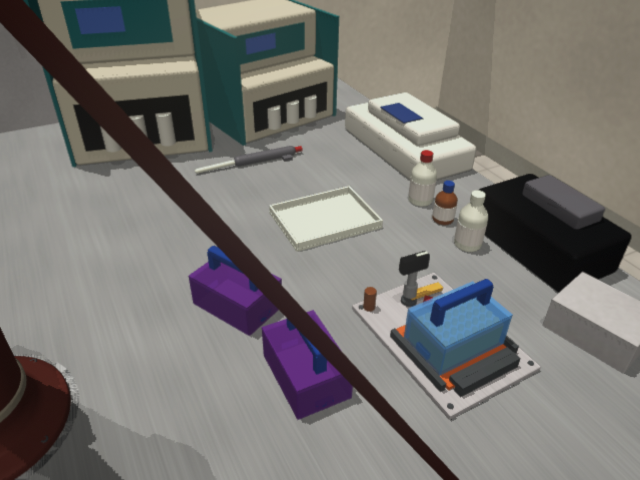

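Candidates for the cover: the blue-clear one on the plate at top (440,205), and purple look-alikes at (314,345) and (412,322). I choose the blue one, with the knob at (382,203), foot at (378,187), tray at (234,219) and vial at (372,244).

```bash
cat > h.py <<'E'
from station import arm, snapshot, camera_info, ticket
import cv2,numpy as np
from scipy.spatial.transform import Rotation as Ro
def wristcam():
    c=dict(camera_info("wrist")); p=np.array(arm.read_tool_pos()); R=Ro.from_quat(arm.read_eef_rot()).as_matrix()
    T=c["T_tool_cam"]; Rw=R@T[:3,:3]; o=R@T[:3,3]+p
    c["R"]=Rw.T; c["t"]=-Rw.T@o; return c
def cast(c,uv,z):
    K=np.array([[c["fx"],0,c["cx"]],[0,c["fy"],c["cy"]],[0,0,1]])
    n=cv2.undistortPoints(np.array(uv,float).reshape(-1,1,2),K,np.array(c["dist_coeffs"])).reshape(-1,2)
    d=np.c_[n,np.ones(len(n))]@c["R"]; o=-c["R"].T@c["t"]
    return (o+d*((z-o[2])/d[:,2])[:,None])[:,:2]
def proj(c,X):
    K=np.array([[c["fx"],0,c["cx"]],[0,c["fy"],c["cy"]],[0,0,1]])
    return cv2.projectPoints(np.array(X,float).reshape(-1,3),cv2.Rodrigues(c["R"])[0],c["t"],K,np.array(c["dist_coeffs"]))[0].reshape(-1,2)
def rect(c,cnt,z):
    "min-area rectangle in world of the contour: centre, sides, angle of its long side"
    r=cv2.boxPoints(cv2.minAreaRect((cast(c,cnt.reshape(-1,2),z)*1000).astype(np.float32)))/1000
    e=[r[1]-r[0],r[2]-r[1]]; e.sort(key=np.linalg.norm); l=e[1]; l=l if l[0]>0 else -l
    return r.mean(0),np.linalg.norm(e[1]),np.linalg.norm(e[0]),np.arctan2(l[1],l[0])
def blobs(m,amin):
    cs,_=cv2.findContours(m.astype(np.uint8),cv2.RETR_EXTERNAL,cv2.CHAIN_APPROX_NONE)
    return [k for k in cs if cv2.contourArea(k)>amin]
def down(yaw):
    "tool x down, jaw direction (tool y) at world angle yaw"
    x=np.array([0,0,-1.]);y=np.array([np.cos(yaw),np.sin(yaw),0]);return Ro.from_matrix(np.c_[x,y,np.cross(x,y)]).as_quat()
E
python3 - <<'E'
from h import *
a=cv2.imread("pics/top0.png");c=camera_info("top");h=cv2.cvtColor(a,cv2.COLOR_BGR2HSV);H,S,V=cv2.split(h)
def roi(m,x0,y0,x1,y1):
    o=np.zeros_like(m,bool);o[y0:y1,x0:x1]=m[y0:y1,x0:x1];return o
def show(n,m,z,amin=15):
    for k in blobs(m,amin):
        r=rect(c,k,z);print(n,cv2.boundingRect(k),np.round(r[0],4),np.round(r[1:],4))
st=(345,155,495,265)
show("tray",cv2.morphologyEx(roi((V>165)&(S<40),180,155,290,285).astype(np.uint8),cv2.MORPH_CLOSE,np.ones((5,5))),.018,500)
pl=roi((V>165)&(S<40),*st)
show("plate",pl,.01,200)
k=blobs(roi(((S<40)&(V>150))|(S>120)|(V<70),*st),300); show("plateall",roi(((S<40)&(V>165))|(S>100)|(V<70),*st),.01,300)
show("handle",roi((H>105)&(H<125)&(S>150)&(V<190),*st),.110)
show("coverall",roi((H>95)&(H<125)&(S>90),*st),.074)
show("foot",roi((H>20)&(H<35)&(S>150),*st),.025,8)
show("knob",roi((V<55),365,180,395,225),.098,20)
show("orange",roi((H>3)&(H<15)&(S>150),*st),.018)
print(a[215,220],a[180,360],a[205,460],a[205,445],a[187,378])
E
```

```text
plateall (371, 181, 22, 39) [ 0.6017 -0.0778] [ 0.0711  0.0359 -0.1517]
plateall (398, 175, 44, 68) [ 0.5867 -0.144 ] [0.1263 0.071  0.0382]
plateall (415, 170, 60, 70) [ 0.5912 -0.1924] [0.1281 0.1003 0.0412]
handle (443, 191, 7, 18) [ 0.5809 -0.1684] [ 0.0274  0.0099 -0.1183]
coverall (414, 170, 51, 70) [ 0.5796 -0.1653] [0.1174 0.0772 0.0402]
foot (374, 182, 7, 24) [ 0.6117 -0.067 ] [ 0.0428  0.0099 -0.1008]
knob (377, 192, 11, 27) [ 0.5759 -0.0647] [ 0.0438  0.0162 -0.1218]
orange (398, 181, 16, 62) [ 0.58   -0.1179] [0.1117 0.0193 0.0401]
[143 143 141] [133 138 142] [137 113  78] [110  66  42] [ 55 129 140]
```

```bash
python3 - <<'E'
from h import *
arm.movep([0.55,-0.09,0.30],down(np.pi/2))
c=wristcam();a=snapshot("wrist");cv2.imwrite("pics/w1.png",a)
import pickle;pickle.dump(c,open("w1.pkl","wb"))
print(arm.read_time(),arm.read_tool_pos(),np.round(arm.read_joint_positions(),3),arm.read_ft_force())
t=camera_info("top");b=cv2.imread("pics/top0.png");H,S,V=cv2.split(cv2.cvtColor(b,cv2.COLOR_BGR2HSV))
m=np.zeros_like(V);m[155:285,180:290]=((V>128)&(S<30))[155:285,180:290];m=cv2.morphologyEx(m,cv2.MORPH_OPEN,np.ones((3,3)))
for k in blobs(m,300):print(cv2.boundingRect(k),rect(t,k,.018),rect(t,k,.004))
E
```

```text
2.275 [ 0.54994947 -0.09142243  0.29974397] [ 0.599  0.572 -0.757  1.688  0.441  1.061  1.269] [-0.1251739   0.28284971  0.7837742 ]
(199, 176, 71, 90) (array([0.5707834 , 0.18938947], dtype=float32), np.float32(0.16135082), np.float32(0.12084286), np.float32(-0.04152496)) (array([0.57315814, 0.19158588], dtype=float32), np.float32(0.16391453), np.float32(0.122762874), np.float32(-0.04152494))
```

View pics/w1.png

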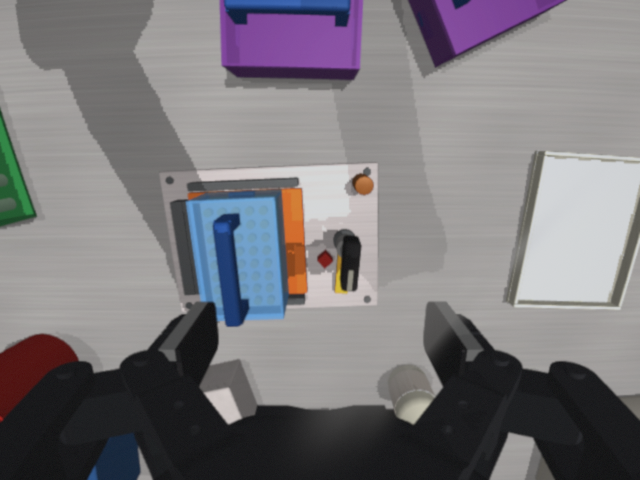

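The wrist view shows the blue cover with its handle at (230,270), the knob at (349,262), the foot at (340,285), the ridge at (325,259), the vial at (363,184) and the tray at (580,230). This matches the choice.

```bash
python3 - <<'E'
from h import *
import pickle
c=pickle.load(open("w1.pkl","rb"));a=cv2.imread("pics/w1.png");H,S,V=cv2.split(cv2.cvtColor(a,cv2.COLOR_BGR2HSV))
def show(n,m,z,x0,y0,x1,y1,amin=20):
    o=np.zeros(m.shape,np.uint8);o[y0:y1,x0:x1]=m[y0:y1,x0:x1]
    for k in blobs(o,amin):
        r=rect(c,k,z);print(n,cv2.boundingRect(k),np.round(r[0],4),np.round(r[1:],4))
show("knob top(dark)",(V<75)&(S<90),.098,332,228,365,296)
show("knob black",V<35,.098,332,228,365,296)
show("orange",(H>3)&(H<16)&(S>150),.018,280,180,312,300)
show("cover",(H>95)&(H<125)&(S>80),.074,180,185,292,330,200)
show("handle",(H>105)&(H<125)&(S>170)&(V<140),.108,205,205,250,330)
show("foot",(H>20)&(H<35)&(S>150),.025,325,250,360,300)
for (u,v) in [(233,220),(232,320),(350,262)]: print(a[v,u],H[v,u],S[v,u],V[v,u])
# plate corners
print(cast(c,[(160,173),(378,164),(378,305),(185,306)],.01))
for n,X in dict(knob=(.577,-.066,.098),h0=(.58+.045,-.165,.11),h1=(.535,-.168,.11)).items(): print(n,proj(c,X))
cv2.imwrite("pics/w1c.png",cv2.resize(a[160:340,150:400],None,fx=3,fy=3,interpolation=cv2.INTER_CUBIC))
E
```

```text
knob top(dark) (334, 231, 27, 59) [ 0.5719 -0.0683] [0.0515 0.0203 0.1806]
knob black (342, 236, 17, 53) [ 0.5738 -0.0682] [0.0449 0.013  0.0142]
orange (282, 188, 25, 106) [ 0.5799 -0.1195] [0.1139 0.0196 0.036 ]
cover (185, 191, 104, 135) [ 0.5816 -0.1651] [0.125  0.0824 0.0523]
handle (214, 215, 34, 111) [ 0.5786 -0.1633] [0.0933 0.0195 0.0375]
foot (335, 267, 11, 26) [ 0.6193 -0.0741] [0.0288 0.0102 0.1987]
[73 40 21] 109 182 73
[113  60  31] 109 185 113
[27 25 26] 135 19 27
[[ 0.50779093 -0.25572922]
 [ 0.50022016 -0.03448867]
 [ 0.65516235 -0.02795403]
 [ 0.65636947 -0.246282  ]]
knob [[352.51452084 266.12455382]]
h0 [[233.01577915 325.71499681]]
h1 [[220.26138885 219.44296757]]
```

View pics/w1c.png

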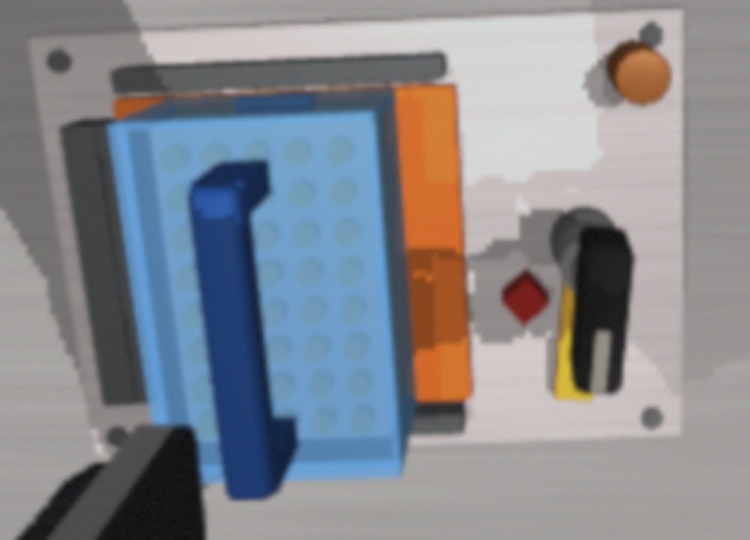

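```bash
python3 - <<'E'
from h import *
K=np.array([.577,-.067])
for off in(0,-np.pi):
    for y in(1.47,.03):
        for z in(.16,.2):
            q=arm.ik([*K,z],down(y+off));print(off,y,z,None if q is None else np.round(q,3))
y=1.47
arm.move_gripper(.5,40)
arm.movep([*K,.20],down(y))
c=wristcam();a=snapshot("wrist");cv2.imwrite("pics/w2.png",a[100:480,100:540])
print(arm.read_time(),arm.read_tool_pos(),np.round(arm.read_joint_positions(),3),arm.read_ft_force(), proj(c,[*K,.098])-100)
E
```

```text
0 1.47 0.16 [ 0.45   0.758 -0.614  1.768  0.583  0.805  1.018]
0 1.47 0.2 [ 0.472  0.708 -0.651  1.736  0.536  0.882  1.057]
0 0.03 0.16 [ 0.245  0.695 -0.267  1.775  0.264  0.706 -0.135]
0 0.03 0.2 [ 0.258  0.641 -0.287  1.743  0.241  0.792 -0.115]
-3.141592653589793 1.47 0.16 [-0.519  0.981  1.131  1.8   -1.02   1.081 -0.667]
-3.141592653589793 1.47 0.2 [-0.524  0.909  1.132  1.768 -0.926  1.105 -0.738]
-3.141592653589793 0.03 0.16 [ 0.647  0.909 -1.022  1.762  0.909  1.022  2.443]
-3.141592653589793 0.03 0.2 [ 0.669  0.865 -1.069  1.73   0.853  1.088  2.483]
3.3167 [ 0.57778415 -0.06712097  0.20151919] [ 0.473  0.707 -0.652  1.734  0.535  0.883  1.058] [0.21729676 0.57024979 1.27146892] [[220.89720249 181.37659163]]
```

View pics/w2.png

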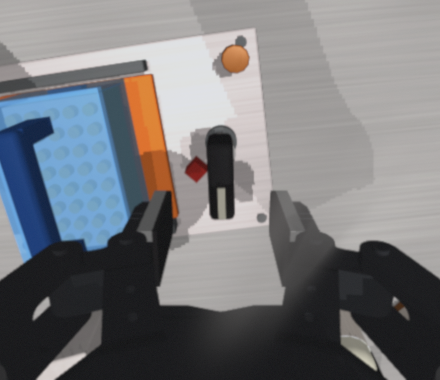

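The knob wing is centred between the fingers at (222,180), squarely aligned. I'll grip, lift, turn and lower it.

```bash
python3 - <<'E'
from h import *
R=lambda s:print(s,round(arm.read_time(),2),np.round(arm.read_tool_pos(),4),np.round(arm.read_ft_force(),2),np.round(arm.read_wrist_torque(),2),round(arm.read_opening(),3))
K=np.array([.577,-.067])
arm.line_to([*K,.141],.06);R("down")
arm.move_gripper(0,60);R("grip")
f=arm.read_ft_force()
arm.line_to([*K,.155],.03);R("up")
q=np.array(arm.read_joint_positions())
for d in np.linspace(0,-1.44,7)[1:]:
    arm.move_j(list(q+np.array([0,0,0,0,0,0,d])));R("turn %.2f"%d)
cv2.imwrite("pics/t3.png",snapshot("top")[140:280,330:500]);cv2.imwrite("pics/s3.png",snapshot("side"))
E
```

```text
down 4.45 [ 0.5773 -0.0669  0.1414] [ 0.4  -0.3   0.83] [0.03 0.   0.01] 0.507
grip 4.82 [ 0.5773 -0.0668  0.1415] [-0.6   0.33  2.27] [ 0.07  0.01 -0.01] 0.148
up 5.43 [ 0.5771 -0.0669  0.1546] [  5.09   1.47 -11.61] [ 0.41 -1.14 -0.02] 0.156
turn -0.24 5.78 [ 0.5772 -0.0668  0.1544] [  4.71   1.94 -12.69] [ 0.42 -1.15 -0.06] 0.154
turn -0.48 6.12 [ 0.5772 -0.0666  0.1546] [  4.68   1.94 -12.25] [ 0.46 -1.18 -0.01] 0.15
turn -0.72 6.46 [ 0.5773 -0.0665  0.1547] [  5.     1.65 -11.97] [ 0.56 -1.19  0.01] 0.153
turn -0.96 6.8 [ 0.5774 -0.0664  0.1547] [  4.7    2.03 -11.7 ] [ 0.43 -1.27  0.03] 0.152
turn -1.20 7.14 [ 0.5776 -0.0664  0.1548] [  3.73   2.37 -11.94] [ 0.54 -1.27 -0.04] 0.152
turn -1.44 7.48 [ 0.5777 -0.0663  0.1548] [  5.03   2.68 -12.85] [ 0.52 -1.36 -0.05] 0.156
```

```bash
python3 - <<'E'
from h import *
R=lambda s:print(s,round(arm.read_time(),2),np.round(arm.read_tool_pos(),4),np.round(arm.read_ft_force(),2),np.round(arm.read_wrist_torque(),2),round(arm.read_opening(),3))
K=np.array(arm.read_tool_pos())
arm.line_to([*K[:2],.1425],.03);R("down")
arm.move_gripper(.5);R("open");arm.pause(.2)
arm.line_to([*K[:2],.22],.12);R("up")
arm.movep([0.50,-.10,.26],down(np.pi/2))
import pickle
c=wristcam();a=snapshot("wrist");cv2.imwrite("pics/w4.png",a);pickle.dump(c,open("w4.pkl","wb"))
H,S,V=cv2.split(cv2.cvtColor(a,cv2.COLOR_BGR2HSV))
for k in blobs((H>105)&(H<125)&(S>170)&(V<140),300):print(cv2.boundingRect(k),rect(c,k,.108))
E
```

```text
down 8.14 [ 0.5779 -0.0662  0.1427] [ 4.21  1.65 -9.16] [ 0.43 -0.99  0.02] 0.154
open 8.53 [ 0.5774 -0.0668  0.143 ] [ 0.06  0.54 -0.07] [ 0.   -0.03  0.01] 0.498
up 9.53 [ 0.5772 -0.0666  0.2194] [ 0.42  0.36 -0.99] [0.07 0.02 0.01] 0.496
(215, 287, 27, 46) (array([ 0.53944963, -0.16755784], dtype=float32), np.float32(0.039099615), np.float32(0.013497209), np.float32(-0.5683494))
(227, 68, 138, 15) (array([ 0.3914243 , -0.11490668], dtype=float32), np.float32(0.079803325), np.float32(0.0058515407), np.float32(1.5306624))
```

View pics/w4.png

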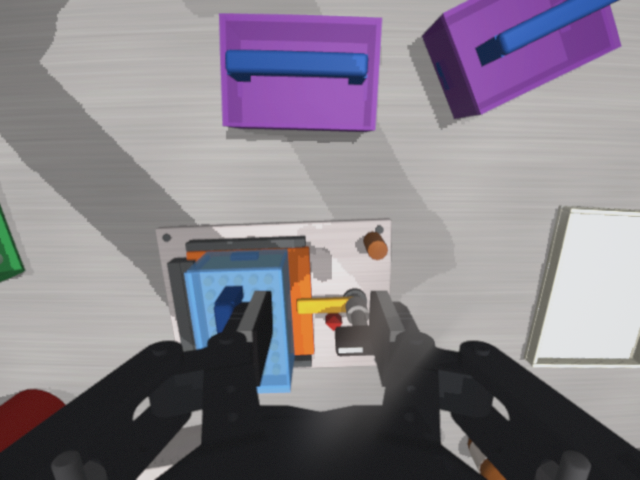

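The foot lies on the orange base at (300–345,305), pointing at the rack. Next I hover over the handle and re-measure it with no sideways parallax.

```bash
python3 - <<'E'
from h import *
arm.movep([.5805,-.166,.25],down(np.pi/2+.038))
c=wristcam();a=snapshot("wrist");cv2.imwrite("pics/w5.png",a[130:480,140:520])
H,S,V=cv2.split(cv2.cvtColor(a,cv2.COLOR_BGR2HSV))
m=(H>105)&(H<125)&(S>165)&(V<170);m[:150]=0
for k in blobs(m,300):print(cv2.boundingRect(k),rect(c,k,.110))
# centre line of the bar per row
for v in range(200,340,12):
    u=np.flatnonzero(m[v,250:400])+250
    if len(u)>5:print(v,u.min(),u.max(),cast(c,[(u.min(),v),(u.max()+1,v)],.110).round(4).tolist())
print(arm.read_time(),arm.read_tool_pos(),proj(c,[[.5805,-.166,.11]]))
E
```

```text
(309, 185, 21, 137) (array([ 0.57909703, -0.1671721 ], dtype=float32), np.float32(0.08947549), np.float32(0.012288319), np.float32(0.03800036))
200 309 329 [[0.5435, -0.1745], [0.5431, -0.162]]
212 309 329 [[0.5508, -0.1743], [0.5504, -0.1617]]
224 310 329 [[0.5582, -0.1735], [0.5578, -0.1613]]
236 310 329 [[0.5658, -0.1733], [0.5653, -0.161]]
248 310 329 [[0.5735, -0.1731], [0.573, -0.1607]]
260 310 329 [[0.5813, -0.1729], [0.5809, -0.1603]]
272 310 328 [[0.5894, -0.1726], [0.5889, -0.1606]]
284 310 328 [[0.5976, -0.1724], [0.5971, -0.1603]]
296 311 328 [[0.6059, -0.1715], [0.6055, -0.1599]]
308 310 328 [[0.6145, -0.172], [0.6141, -0.1595]]
11.35 [ 0.58035549 -0.16492609  0.24974393] [[320.99529269 259.09350318]]
```

View pics/w5.png

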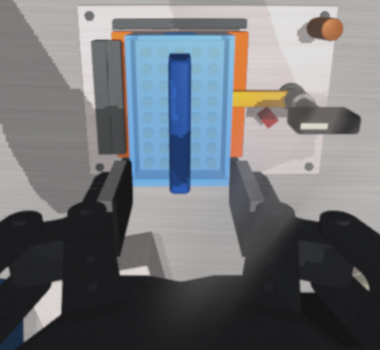

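Handle at (.5795,-.167), yaw 0.038 (bar at (180,125) in the crop). I'll descend, grip and lift slowly.

```bash
python3 - <<'E'
from h import *
R=lambda s:print(s,round(arm.read_time(),2),np.round(arm.read_tool_pos(),4),np.round(arm.read_ft_force(),2),np.round(arm.read_wrist_torque(),2),round(arm.read_opening(),3))
P=[.5795,-.1668];o=down(np.pi/2+.038)
arm.line_to([*P,.20],.1,o);arm.line_to([*P,.157],.06);R("down")
arm.move_gripper(0,60);R("grip")
for z in(.160,.167,.18,.195,.21):
    arm.line_to([*P,z],.03);R("lift")
cv2.imwrite("pics/s6.png",snapshot("side"))
E
```

```text
down 12.87 [ 0.5797 -0.1666  0.1573] [-0.88  0.49 -0.07] [-0.01  0.01 -0.04] 0.5
grip 13.23 [ 0.5798 -0.1668  0.1576] [ 0.31 -0.6   2.68] [-0.06  0.1  -0.01] 0.152
lift 13.48 [ 0.5793 -0.167   0.1593] [ 1.08  1.24 -4.53] [ 0.04 -0.31  0.02] 0.147
lift 13.87 [ 0.5794 -0.1669  0.1671] [ 0.59 -0.72 -5.97] [ 0.03 -0.25 -0.02] 0.154
lift 14.45 [ 0.5796 -0.1669  0.1806] [-0.11 -0.8  -4.12] [-0.17 -0.11  0.01] 0.154
lift 15.1 [ 0.5797 -0.1667  0.1956] [-0.55 -0.18 -1.71] [ 0.01 -0.03  0.07] 0.152
lift 15.75 [ 0.5794 -0.1669  0.21  ] [-0.21  0.11 -1.72] [-0.04 -0.    0.01] 0.147
```

View pics/s6.png

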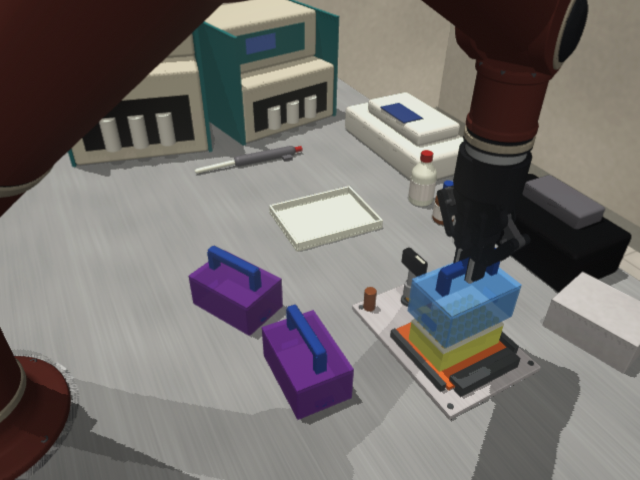

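The cover is off, with the yellow rack still seated on its base at (455,340). Carrying it to the tray now.

```bash
python3 - <<'E'
from h import *
R=lambda s:print(s,round(arm.read_time(),2),np.round(arm.read_tool_pos(),4),np.round(arm.read_ft_force(),2),np.round(arm.read_wrist_torque(),2),round(arm.read_opening(),3))
P=[.5795,-.1668];T=[.573,.191];o=down(np.pi/2-.0415)
arm.line_to([*P,.285],.12)
arm.line_to([*T,.285],.15,o);R("over")
arm.line_to([*T,.165],.12);arm.line_to([*T,.148],.04);R("near")
f0=arm.read_ft_force()[2]
z=.148
while z>.138:
    z-=.001;arm.line_to([*T,z],.02);f=arm.read_ft_force()[2]
    if f-f0>3:break
R("contact");cv2.imwrite("pics/s7.png",snapshot("side"))
E
```

```text
over 19.11 [0.5732 0.1902 0.2849] [-0.45 -0.2  -0.65] [ 0.02  0.04 -0.01] 0.15
near 20.83 [0.5729 0.191  0.1478] [ 0.12  1.01 -0.1 ] [-0.03  0.    0.01] 0.158
contact 22.08 [0.573  0.1911 0.1436] [-1.28 -1.64  4.24] [-0.26  0.21 -0.02] 0.152
```

View pics/s7.png

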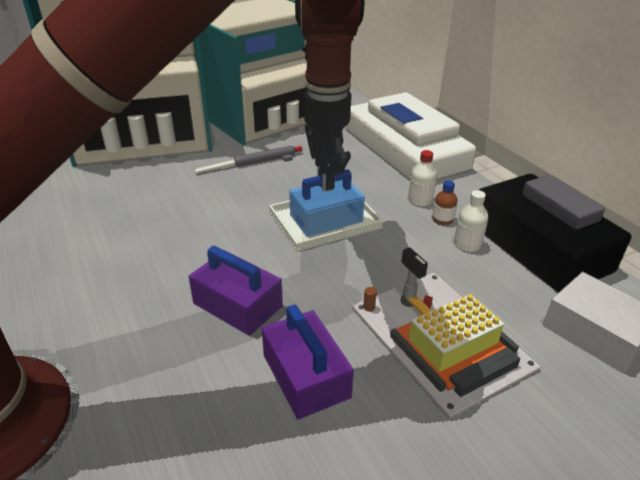

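The cover touches down at the expected height (.1436 against .143) inside the tray at (328,205). The rack is in place at (457,335) with the foot on its base. Releasing now.

```bash
python3 - <<'E'
from h import *
p=arm.read_tool_pos()
arm.move_gripper(.5);arm.pause(.2)
arm.line_to([p[0],p[1],.26],.08)
arm.movep([.45,.05,.32],down(np.pi/2));arm.pause(.3)
print(arm.read_time(),arm.read_ft_force())
a=snapshot("wrist");c=wristcam();cv2.imwrite("pics/w8.png",a)
H,S,V=cv2.split(cv2.cvtColor(a,cv2.COLOR_BGR2HSV))
m=(H>105)&(H<125)&(S>165)&(V<170)
for k in blobs(m,150):print(cv2.boundingRect(k),rect(c,k,.096))
E
```

```text
25.45 [-1.03490066  0.2578291  -0.09121578]
(73, 139, 115, 14) (array([ 0.38101736, -0.10656317], dtype=float32), np.float32(0.097293966), np.float32(0.010286609), np.float32(1.5599533))
(273, 83, 103, 53) (array([0.35002252, 0.05263507], dtype=float32), np.float32(0.08504998), np.float32(0.012980623), np.float32(-1.1046637))
```

View pics/w8.png

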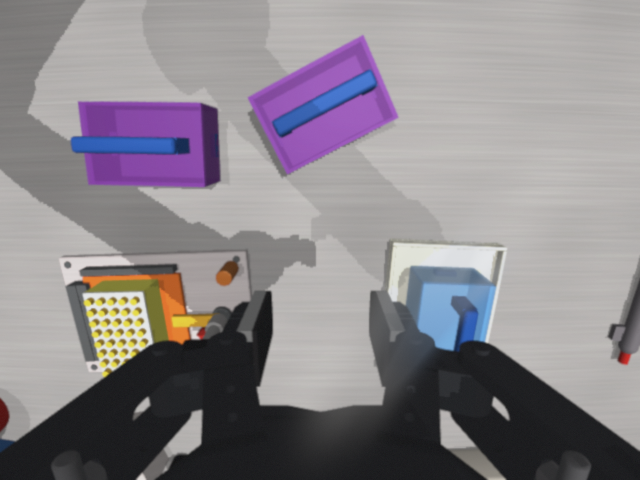

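The cover stands flat in the tray at (450,310), the foot is on the rack's orange base at (190,320), and the vial is upright at (228,270). Handing in.

```bash
python3 -c "
from station import ticket
print(ticket.finish_job())"
```

```text
the job is handed in; nothing more can be done
None
```

The job is done and handed in at about 25.5 s of the 64 s allowed. It gave no verdict, so what follows rests on my own checks.

- **Lock:** I pulled the knob up 13 mm, turned it 1.44 rad clockwise and let it drop. The pictures show the yellow foot on the rack's orange base. I did not measure the foot's height.
- **Cover:** It came straight up off the rack with at most about 6 N on the wrist. I set it down until I felt contact, with the tool at 0.1436 m (0.143 m expected), so it stands on the tray floor, then released it.
- **Last checks:** After release, the final wrist picture shows the cover in the tray and looking flat, the rack in its nest with the foot on it, and the vial upright. The gripper was clear of everything. Other bystanders looked undisturbed in the pictures that showed them.
- **Check that failed:** My last colour mask missed the cover's handle because the gripper partly hid it, so the cover's final position was judged by eye and from the release pose.

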